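Hold a regulator bonnet down in the lever press

TASK

Fit a bonnet on the gas regulator that is clamped in the lever press. Lift the top bonnet off the pile, leaving the others standing, set it mouth down over the spring on the regulator body, and let go of it so that it stands there on the spring. Then pull the press handle down until the pad has pushed the bonnet all the way home, its rim tight on the body all round, and keep holding the handle down like that, as for a colleague to drive the side screws: the job finishes with you still holding it, and nothing else on the bench is to be disturbed.

Things in the scene. Friction and masses are not known exactly. Their poses are not given: they have to be found in the camera images.
- bonnet_grip (a point): The top bonnet of the pile: a hollow brass bell, mouth down, 62 mm tall, 0.2 to 0.33 kg. Lower 18 mm: a skirt 58 mm across (52 inside). Upper 44 mm: narrower, 48 mm across (42 inside), flat closed top with a 12 mm hole. This point is the centre of the narrow part, 40 mm above the rim, 22 mm above the skirt's shoulder; z up along the axis. Grip the narrow part across any diameter.
- bonnet_rim (a point): Same bonnet: centre of its mouth, in the plane of its rim. In the pile each bonnet slips 14 mm over the one below it, so it comes free after a 14 mm straight lift.
- bonnet_top: Same bonnet as a body; its origin is that centre of the mouth.
- bonnet_mid: The second bonnet of the pile, the same shape and size, origin at the centre of its mouth. The pile is three bonnets, 158 mm tall, and stands to the left or to the right of the press. This one stays in the pile.
- bonnet_low: The lowest bonnet, standing on the bench, origin at the centre of its mouth. It stays too.
- seat (a point): Centre of the flat upper face, 62 mm across, of the brass regulator body clamped in the press; the bonnet's rim must finally lie on this face. x points level to the lever's hinge, y along the hinge, z up. A chamfered round register 48.4 mm across stands 10 mm above the face; the bonnet's skirt slips over it with 1.8 mm play all round. Always 40 mm above the bench.
- spring_button (a joint): The regulator's coil spring, on the axis of the seat, topped by a steel button 27 mm across: how far the button is pushed down, m. At 0 its top is 62 mm above the face; it goes up inside the bonnet, which must come from above with its rim over 65 mm above the face. A bonnet let go on it stands with its rim 5 mm above the face (reading 0); home reads 0.005. 5 N to start, 12 N home.
- lever_hinge (a point): Hinge axis of the press lever: 130 mm behind the seat point along the seat's x and 85 mm above it; the axis runs along the seat's y. Two upright cheeks, 74 mm over their outsides, carry it.
- press_lever (a joint): Turn of the lever, rad. 0: up, 5 degrees short of vertical, where a return spring keeps it; grows as it is pulled to the front and down; 1.445 where the pad meets a bonnet standing on its spring; 1.48 level, bonnet home. Let go, it springs up. At the handle it takes about 4 N at first, 6 N near level, 11 N with the bonnet home.
- press_handle: The lever's handle: a round rubber bar, 22 mm across, 82 mm long, between the ends of two flat side bars, 215 mm from the hinge axis. Origin mid-bar, y along the bar, x along the lever to the hinge. 340 mm above the bench with the lever up, 125 mm when level. Can be pinched from above, one finger before and one behind the bar, between the side bars; it turns in the grip.
- press_pad: The round rubber pad under the lever, 28 mm across, 130 mm from the hinge axis, that comes down on the bonnet's flat top. Origin at the middle of its face; the pad stands to z from there.
- finished_regulator: Bystander: a finished brass regulator with two dials, 126 mm tall, 160 mm wide, origin under it on the bench.
- screw_dish: Bystander: a round steel dish of screws, 88 mm across, 18 mm high, origin under it.
- screwdriver: Bystander: a screwdriver lying on the bench, about 200 mm long along its x.
- gauge: Bystander: a loose dial gauge lying on its back, 52 mm across, 25 mm high, origin under it.
- wrench: Bystander: a flat wrench lying on the bench, about 180 mm long along its x.
- grease_jar: Bystander: a white jar, 64 mm across, 70 mm high, origin under it.
Things that resemble listed ones, but are neither listed nor needed, are in the scene too. What is shaped like the bonnet_top but black is not meant.

How it is judged:
By the outcome, as a careful person would: the job done as asked, in the order asked, and still so for the second after the job is handed in, while the arm keeps its last pose, push and grip.
It also fails if it takes over 61 s, if anything falls off the work surface, if the arm or the gripper's body presses on something with over 40 N, if the wrist force passes 120 N, or if a joint passes its speed limit or range.

ROBOT

A 6-joint arm with a two-finger parallel gripper is mounted at the origin on the work surface. World frame = base frame: x ahead of the robot, y to its left, z up, the work surface at z = 0. Lengths are in m, angles in rad, forces in N, time in s.
With the tool pointing down it reaches from about 0.4 to 0.825 m from the base axis. Payload 7 kg.
Tool frame: the origin (TCP) lies on the centre line of the jaws, within the pads' length; the fingertips stand 25 mm ahead of it and the grasp point (between the pads) lies 6 mm ahead of it; z points along the fingers, y is the line along which they close (so a half turn about z gives the same grasp; the last joint's range is limited). The gripper opens to 88 mm and grips with 3 to 60 N. Pads are 19 mm wide; open, the fingers measure 130 mm over their backs; the gripper's body (78 mm by 193 mm) begins 47 mm behind the grasp point.
Start: joints at [-0.925, 0.359, 0.012, 0, -1.224, -0.288], TCP at [0.236, -0.632, 0.252] pointing down, gripper open.
Joint ranges: [-3.07, 3.07], [-1.43, 2.12], [-1.02, 1.25], [-3.03, 1.67], [-3.05, -0], [-3.03, 3.03]. Speed limits (rad/s): [2.39, 2.39, 3.01, 3.14, 3.14, 3.14].

INTERFACE

Orientations are given as [roll, pitch, yaw] about the fixed x, y, z axes, in that order (R = Rz(yaw) Ry(pitch) Rx(roll)).
In Python, from station import readout, vision, arm gives the robot as it stands. The module is installed in compiled form; this text tells all that it offers.
- The arm moves only by the tool carry_out, never from a script. Its argument "commands" is a list of rows, each an object with "dp": the shift along the tool's x, y, z in m, a list of three; "rotation": the turn, a rotation vector about the tool's x, y, z in degrees, a list of three. In form: [{"dp": [dx, dy, dz], "rotation": [wx, wy, wz]}, ...]. A call has 1 to 8 rows; each row shifts and turns the commanded pose from where the row before left it, along the tool's axes as they then stand; what a row does not reach is not made up. A row lasts 1/8 s, in which the tool goes at most 62.5 mm and 10.7 degrees, less where a joint would pass 70% of its speed; a pose out of reach is approached as far as the arm can. A call with a gripper value outside its range is refused whole. "grip" is the finger opening in m, from 0 to 0.0876, set as the call begins (left out, the last holds). The fingers move at their own pace and stop on an object; "force" is the grip in N (left out, the last holds). Time passes only in rows, so rows that do not move let the fingers close. It gives the time, the measured TCP pose, the force, the opening and the grip force at its end, in the units of the state.
- readout.get_state(): the state, without advancing time (a new reading comes with each control period).
- vision.grab_frame(name): name is "side" or "top"; returns (picture, depth): 384x512x3 uint8, red, green, blue; 384x512 float32, m along the optical axis (not along the pixel's ray), 0 where there is no reading.
- vision.calibration(name): a dict with "fovy" (degrees; the focal length in pixels is half the picture's height over the tangent of half this angle, whatever the lens; pixels are square), "cx", "cy" (the principal point, pixels), "origin" and "attitude" of the camera in the world. Camera axes: x right, y down, z forward; pixel columns grow to the right and rows downward; lengths in m; the calibration is good to about 2 mm. A picture is of the moment at which its call begins. calibration takes no time and is no camera call.
- arm.job_done(): hands the job in; it is judged then, once.
Trained networks look in the newest picture that a camera, given by its name, has taken for a name from the list of things; names that differ only in an ending like _2 or _b are one class to them, and where a whole thing is asked for, a point or a joint stands for the part that bears it (a point fixed in the world has none). Each returns a list of dicts, best first, with "score" (0 to 1); they miss things now and then, are a little off and sometimes report something else, mostly with a low value. They report only what shows in the picture. A call takes as long as a camera call. They do not tell look-alikes from the thing itself.
- vision.trace(label, camera): "pixels" (384x512 bool, what is visible of it) and "position" ([row, column] in pixels, amid what is visible of it).
The state is a dict: "t": time; "q": joint angles; "qd": joint speeds; "joint_efforts": joint torques, N m; "eef_pos": TCP position; "ee_rot": TCP orientation; "force": force on the tool from outside, world axes, zero at the start; "moment": the same for the moment, N m; "width": finger opening in m; "gripper_force": force on a finger pad.
Only numpy, scipy, OpenCV 4.12 (cv2) and the standard library are available. Lean on these libraries where they do the work, as an engineer would, in place of code of your own. Each camera call takes 0.05 s, during which the arm holds its last target. There are 200 camera calls.

## Working session

There is one attempt and no reset: what is moved stays moved. The work goes in short steps, Python scripts to look and compute and a tool call to move; the robot and the scene stay as the last step left them, time stands still between calls to the robot, and variables do not carry over. Pictures are saved under pics/ and viewed, at most 10 in all, crops included, and the job is handed in when it is done.

Besides the shell and the picture viewer there is one more tool, called after ">>>" as name([rows], argument=value, ...), one row to a line, values as JSON. carry_out: Moves the arm, as the interface text tells. Its arguments: {"type":"object","properties":{"commands":{"type":"array"},"grip":{"type":"number"},"force":{"type":"number"}},"required":["commands"]}

```bash
mkdir -p pics; cat > h.py <<'E'
import numpy as np, cv2
from station import readout, vision, arm
from scipy.spatial.transform import Rotation as R
def cal(n):
    c=vision.calibration(n); f=192/np.tan(np.radians(c['fovy'])/2)
    a=np.array(c['attitude'],float)
    M=a if a.shape==(3,3) else R.from_euler('xyz',a).as_matrix()
    return f,c['cx'],c['cy'],np.array(c['origin']),M
def cloud(n,d):
    f,cx,cy,o,M=cal(n); v,u=np.mgrid[:384,:512]
    P=np.stack([(u-cx)/f*d,(v-cy)/f*d,d],-1)@M.T+o
    P[d<=0]=np.nan
    return P
def save(n,img): cv2.imwrite('pics/'+n,img[:,:,::-1])
E
python3 - <<'E'
from h import *
print(readout.get_state())
for n in('side','top'):
    print(vision.calibration(n)); i,d=vision.grab_frame(n); save(n+'0.png',i); np.save(n+'_d.npy',d); np.save(n+'_i.npy',i)
E
```

```text
{'t': 0.0, 'q': array([-9.24916106e-01,  3.59383105e-01,  1.10499841e-02, -3.99376402e-04,
       -1.22411146e+00, -2.88122755e-01]), 'qd': array([ 0.00180096,  0.00138672,  0.00126517, -0.00130361, -0.00064414,
        0.00145869]), 'joint_efforts': array([ 5.94085723e-04, -5.82719815e+01,  2.93070334e+01,  6.99805006e+00,
        6.90027126e-03, -1.55395710e-04]), 'eef_pos': array([ 0.23620815, -0.63182451,  0.25061238]), 'ee_rot': array([ 3.13990565e+00, -1.08445254e-04, -2.78397111e+00]), 'force': array([-0.727237  , -0.0732209 ,  0.15631033]), 'moment': array([ 0.03607998, -0.01591483, -0.04100087]), 'gripper_force': 0.0, 'width': 0.08753698917168247}
{'fovy': 46.2058777685224, 'cx': 255.37273301861597, 'cy': 188.71921838110768, 'origin': array([-1.28804610e-04,  7.72942153e-01,  1.01354754e+00]), 'attitude': array([-2.28927048,  0.00581676, -2.54094438])}
{'fovy': 43.256987390491666, 'cx': 264.9733955874434, 'cy': 191.56660470745, 'origin': array([0.42907993, 0.01510355, 1.52958409]), 'attitude': array([-3.06838895, -0.009647  , -1.54193517])}
```

View pics/side0.png

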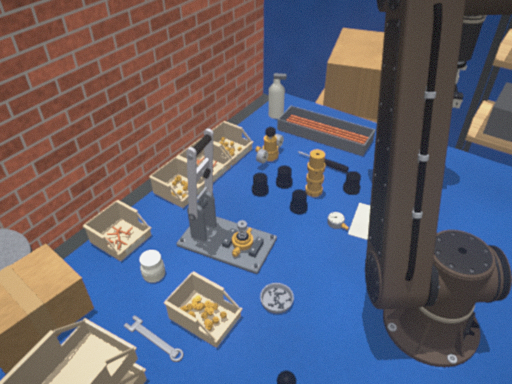

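View pics/top0.png

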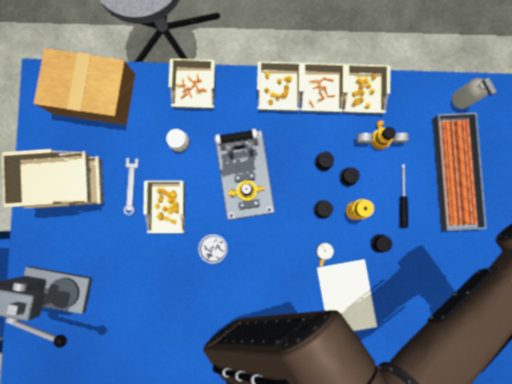

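Side view: the brass pile of three is at (col 316, row 172). The press seat is at (242,235) and the handle at (203,145). In the top view the pile is at (361,209), the seat at (246,190) and the handle at (238,135).
Things that could be mistaken for the bonnet, as side-view pixels: black bonnets (260,183), (284,176), (299,201), (352,182), and the finished regulator (270,147). The brass pile at (316,172) matches the description.

```bash
cat > m.py <<'E'
from h import *
from scipy.optimize import least_squares
def circ(xy,r=None):
    f=lambda p:np.hypot(xy[:,0]-p[0],xy[:,1]-p[1])-(p[2] if r is None else r)
    m=np.median(xy,0); s=least_squares(f,[*m,.025] if r is None else m,loss='soft_l1',f_scale=.001); return s.x
E
python3 - <<'E'
from m import *
for n in('side','top'):
    d=np.load(n+'_d.npy'); P=cloud(n,d); i=np.load(n+'_i.npy')
    c=(316,172) if n=='side' else (361,209)
    hsv=cv2.cvtColor(i,cv2.COLOR_RGB2HSV)
    g=(hsv[...,0]>10)&(hsv[...,0]<32)&(hsv[...,1]>110)
    w=np.zeros_like(g); w[c[1]-30:c[1]+32,c[0]-18:c[0]+18]=1
    Q=P[g&w]; Q=Q[np.isfinite(Q[:,0])&(Q[:,2]>0.01)]
    zt=np.percentile(Q[:,2],97); print(n,'pile n',len(Q),'ztop',zt, 'max',Q[:,2].max())
    T=Q[abs(Q[:,2]-.158)<.006]; print(' topface mean',T.mean(0),len(T), (T.min(0)+T.max(0))/2)
    S=Q[(Q[:,2]>.118)&(Q[:,2]<.150)]
    if len(S)>15: print(' side circ r=.024',circ(S[:,:2],.024),len(S))
    # press
    c=(243,225) if n=='side' else (246,190)
    q=P[c[1]-25:c[1]+25,c[0]-30:c[0]+30].reshape(-1,3)
    b=q[(abs(q[:,2]-.102)<.006)]; print(' button',len(b),b.mean(0),(b.min(0)+b.max(0))/2)
    c=(203,145) if n=='side' else (238,135)
    q=P[c[1]-25:c[1]+25,c[0]-25:c[0]+25].reshape(-1,3)
    b=q[q[:,2]>.325]; print(' handle',len(b),b.mean(0),b.min(0),b.max(0))
    Z=P[...,2]; print(' bench',np.nanmedian(Z))
    for lab in ('bonnet_top','press_handle','seat','spring_button'):
        for t in vision.trace(lab,n)[:2]:
            q=P[t['pixels']]; print(' ',lab,round(t['score'],2),np.round(t['position']),np.nanmedian(q,0),t['pixels'].sum())
i=np.load('side_i.npy');save('crop.png',cv2.resize(i[120:290,160:380],None,fx=3.5,fy=3.5,interpolation=cv2.INTER_CUBIC))
E
```

```text
side pile n 597 ztop 0.1604656396357577 max 0.1633560988565188
 topface mean [ 0.48769447 -0.27600933  0.15860265] 110 [ 0.48780029 -0.27708738  0.15768665]
 side circ r=.024 [ 0.47060156 -0.24368555] 114
 button 72 [0.54852696 0.0612365  0.10211654] [0.58843371 0.06091978 0.10144029]
 handle 380 [0.64446759 0.08701764 0.34746181] [0.62601741 0.03111365 0.32508881] [0.66954914 0.13816111 0.36363134]
 bench 0.004083168859668307
  bonnet_top 0.9 [177. 284.] [ 0.58703655 -0.24301673  0.04242159] 320
  bonnet_top 0.9 [181. 349.] [ 0.38248497 -0.34367002  0.04372858] 327
  press_handle 0.64 [143. 203.] [0.64585341 0.07347919 0.34842574] 192
  seat 0.7 [232. 213.] [0.63743916 0.08724332 0.03429952] 5453
  spring_button 0.4 [224. 238.] [0.53801113 0.06349601 0.10216526] 77
top pile n 399 ztop 0.1648188038549796 max 0.16827897791529178
 topface mean [ 0.49127963 -0.27767847  0.15894758] 199 [ 0.49159199 -0.27755201  0.15846947]
 side circ r=.024 [ 0.49151416 -0.27850451] 44
 button 54 [0.541461   0.06206904 0.10344675] [0.54280203 0.06347654 0.10241594]
 handle 391 [0.6493403  0.08229856 0.35120434] [0.6282962  0.02994893 0.33223564] [0.66853054 0.13614838 0.36760011]
 bench 0.00277246473329118
  bonnet_top 0.77 [210. 320.] [ 0.48971868 -0.17255918  0.06134363] 277
  bonnet_top 0.72 [209. 359.] [ 0.49107163 -0.27161239  0.15759805] 334
  press_handle 0.57 [134. 238.] [0.64973631 0.08124716 0.35003726] 290
  seat 0.75 [173. 242.] [0.5931043  0.07028093 0.01862776] 3984
  spring_button 0.52 [191. 249.] [0.54008252 0.06093392 0.10411455] 58
```

View pics/crop.png

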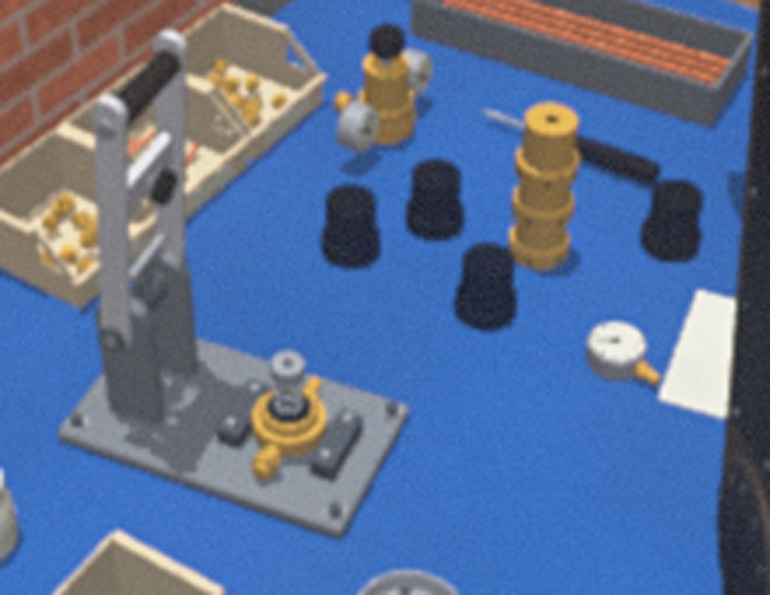

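The crop confirms the brass pile at (316,172) in the side view, with black look-alikes around it. The lever is up and the button stands clear over the seat. Next I'll plan the move above the pile.

```bash
cat >> h.py <<'E'
def go(target,yaw=None):
    """print tool-frame dp and rotation (rotation row first) to world target with tool down"""
    s=readout.get_state(); r=np.array(s['ee_rot']); A=R.from_euler('xyz',r)
    B=R.from_euler('xyz',[np.pi,0,np.radians(yaw)]) if yaw is not None else A
    w=(A.inv()*B).as_rotvec(degrees=True)
    print('t',s['t'],'pos',np.round(s['eef_pos'],4),'rot',np.round(np.degrees(r),2),'q6',s['q'][5],'F',np.round(s['force'],1))
    print('rotvec',np.round(w,2),'then dp',np.round(B.inv().apply(np.array(target)-s['eef_pos']),4))
E
python3 -c "
from h import *
go([.490,-.277,.235],-168.4)"
```

```text
t 0.5 pos [ 0.2364 -0.6322  0.2515] rot [ 180.    -0.  -159.5] q6 -0.2881207514391549 F [-0.7 -0.4  0.3]
rotvec [ 0.  -0.   8.9] then dp [-0.3199  0.297   0.0165]
```

>>> carry_out([
  {"dp": [0, 0, 0], "rotation": [0, 0, 8.9]},
  {"dp": [-0.032, 0.0297, 0], "rotation": [0, 0, 0]},
  {"dp": [-0.032, 0.0297, 0], "rotation": [0, 0, 0]},
  {"dp": [-0.032, 0.0297, 0], "rotation": [0, 0, 0]},
  {"dp": [-0.032, 0.0297, 0], "rotation": [0, 0, 0]},
  {"dp": [-0.032, 0.0297, 0], "rotation": [0, 0, 0]},
  {"dp": [-0.032, 0.0297, 0], "rotation": [0, 0, 0]},
  {"dp": [-0.032, 0.0297, 0], "rotation": [0, 0, 0]},
], grip=0.0876)

```text
t: 1.5
eef_pos: [0.4147, -0.3823, 0.2519]
ee_rot: [-3.141, 0.0, -2.939]
force: [0.8, -0.6, -0.3]
width: 0.0878
gripper_force: 0.0
```

>>> carry_out([
  {"dp": [-0.032, 0.0297, 0], "rotation": [0, 0, 0]},
  {"dp": [-0.032, 0.0297, 0], "rotation": [0, 0, 0]},
  {"dp": [-0.032, 0.0297, 0.0165], "rotation": [0, 0, 0]},
  {"dp": [0, 0, 0], "rotation": [0, 0, 0]},
  {"dp": [0, 0, 0], "rotation": [0, 0, 0]},
])

```text
t: 2.12
eef_pos: [0.4902, -0.2769, 0.2352]
ee_rot: [-3.141, -0.0, -2.938]
force: [0.9, -0.3, -0.5]
width: 0.0875
gripper_force: 0.0
```

```bash
python3 - <<'E'
from m import *
go([.490,-.277,.145],-168.4)
# refined pile: wall/top from initial clouds
for n in('side','top'):
    d=np.load(n+'_d.npy'); P=cloud(n,d); o=cal(n)[3]
    q=P.reshape(-1,3); q=q[np.isfinite(q[:,0])]
    q=q[np.hypot(q[:,0]-.49,q[:,1]+.277)<.045]
    W=q[(q[:,2]>.118)&(q[:,2]<.148)]
    f=lambda p:np.hypot(W[:,0]-p[0],W[:,1]-p[1])-.024
    s=least_squares(f,[.49,-.277],loss='soft_l1',f_scale=.002); print(n,s.x,len(W),np.median(abs(s.fun)))
i,d=vision.grab_frame('side'); save('over.png',cv2.resize(i[60:260,200:440],None,fx=3,fy=3))
E
```

```text
t 2.125 pos [ 0.4902 -0.2769  0.2352] rot [-179.99   -0.   -168.35] q6 -1.2011217449652547 F [ 0.9 -0.3 -0.5]
rotvec [-0.01 -0.    0.05] then dp [ 0.0002 -0.      0.0902]
side [ 0.49029954 -0.28120663] 121 0.0011615770128544055
top [ 0.49205145 -0.27811061] 45 0.000764405082910851
```

View pics/over.png

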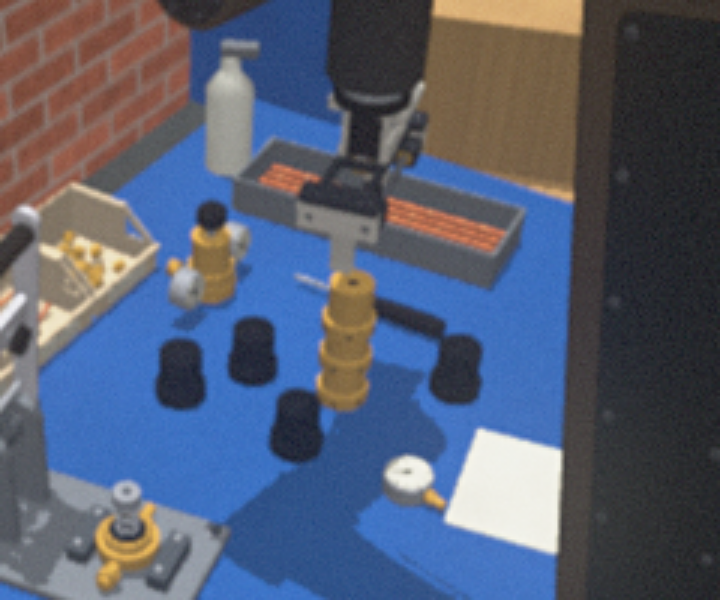

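The gripper is centred above the brass pile (crop 350,290), with the black ones away from the fingers. I'll descend and grip.

>>> carry_out([
  {"dp": [-0.0005, -0.002, 0.025], "rotation": [0, 0, 0]},
  {"dp": [0, 0, 0.025], "rotation": [0, 0, 0]},
  {"dp": [0, 0, 0.02], "rotation": [0, 0, 0]},
  {"dp": [0, 0, 0.01], "rotation": [0, 0, 0]},
  {"dp": [0, 0, 0.01], "rotation": [0, 0, 0]},
  {"dp": [0, 0, 0], "rotation": [0, 0, 0]},
  {"dp": [0, 0, 0], "rotation": [0, 0, 0]},
])

```text
t: 3.05
eef_pos: [0.4914, -0.279, 0.1457]
ee_rot: [-3.141, 0.001, -2.939]
force: [-0.2, 0.4, -1.5]
width: 0.0873
gripper_force: 0.0
```

>>> carry_out([
  {"dp": [0, 0, 0], "rotation": [0, 0, 0]},
  {"dp": [0, 0, 0], "rotation": [0, 0, 0]},
  {"dp": [0, 0, 0], "rotation": [0, 0, 0]},
  {"dp": [0, 0, 0], "rotation": [0, 0, 0]},
  {"dp": [0, 0, 0], "rotation": [0, 0, 0]},
  {"dp": [0, 0, 0], "rotation": [0, 0, 0]},
], grip=0.04, force=20)

```text
t: 3.8
eef_pos: [0.4911, -0.2789, 0.1451]
ee_rot: [-3.141, 0.0, -2.939]
force: [0.5, -0.8, 0.7]
width: 0.0475
gripper_force: 20.0
```

>>> carry_out([
  {"dp": [0, 0, -0.005], "rotation": [0, 0, 0]},
  {"dp": [0, 0, -0.006], "rotation": [0, 0, 0]},
  {"dp": [0, 0, -0.008], "rotation": [0, 0, 0]},
  {"dp": [0, 0, -0.015], "rotation": [0, 0, 0]},
  {"dp": [0, 0, -0.025], "rotation": [0, 0, 0]},
  {"dp": [0, 0, -0.03], "rotation": [0, 0, 0]},
  {"dp": [0, 0, -0.03], "rotation": [0, 0, 0]},
  {"dp": [0, 0, 0], "rotation": [0, 0, 0]},
])

```text
t: 4.8
eef_pos: [0.4923, -0.2793, 0.2677]
ee_rot: [-3.139, 0.005, -2.939]
force: [1.0, 0.1, -3.9]
width: 0.0474
gripper_force: 20.0
```

```bash
python3 - <<'E'
from m import *
go([.541,.062,.260],-168.4)
# button & handle estimate from initial images
for n in('side','top'):
    d=np.load(n+'_d.npy'); P=cloud(n,d); q=P.reshape(-1,3); q=q[np.isfinite(q[:,0])]
    b=q[(np.hypot(q[:,0]-.541,q[:,1]-.062)<.025)&(abs(q[:,2]-.102)<.006)]
    print(n,'button',len(b),np.median(b,0),(b.min(0)+b.max(0))/2,np.ptp(b,0))
    # lever direction: side bars / handle near z>.3 ; base plate edge
    h=q[(q[:,2]>.2)&(np.hypot(q[:,0]-.65,q[:,1]-.083)<.08)]
    xy=h[:,:2]-h[:,:2].mean(0); w,v=np.linalg.eigh(xy.T@xy); print(' bar dir',np.degrees(np.arctan2(v[1,1],v[0,1])),len(h))
    pl=q[(np.hypot(q[:,0]-.60,q[:,1]-.07)<.16)&(q[:,2]>.006)&(q[:,2]<.02)]
    (c,sz,a)=cv2.minAreaRect((pl[:,:2]*1000).astype(np.float32)); print(' plate',c,sz,a,len(pl))
E
```

```text
t 4.8 pos [ 0.4923 -0.2793  0.2677] rot [-179.84    0.3  -168.38] q6 -1.1984521761416025 F [ 1.   0.1 -3.9]
rotvec [-0.16  0.3   0.02] then dp [-0.1164  0.3245  0.0077]
side button 66 [0.53892515 0.06182036 0.10251625] [0.53980966 0.06091978 0.1009673 ] [0.02607884 0.0288578  0.00970485]
 bar dir 98.31189697404344 1108
 plate (589.313232421875, 76.6321792602539) (295.29449462890625, 288.4786682128906) 75.22181701660156 2165
top button 54 [0.54012776 0.06336322 0.10338614] [0.54280203 0.06347654 0.10241594] [0.02384224 0.02378493 0.01064067]
 bar dir 100.33062730709653 520
 plate (600.3786010742188, 69.72538757324219) (316.6337890625, 313.4882507324219) 53.75706100463867 2742
```

>>> carry_out([
  {"dp": [-0.0145, 0.0407, 0], "rotation": [0, 0, 0]},
  {"dp": [-0.0145, 0.0407, 0], "rotation": [0, 0, 0]},
  {"dp": [-0.0145, 0.0407, 0], "rotation": [0, 0, 0]},
  {"dp": [-0.0145, 0.0407, 0], "rotation": [0, 0, 0]},
  {"dp": [-0.0145, 0.0407, 0], "rotation": [0, 0, 0]},
  {"dp": [-0.0145, 0.0407, 0], "rotation": [0, 0, 0]},
  {"dp": [-0.0145, 0.0407, 0], "rotation": [0, 0, 0]},
  {"dp": [-0.0145, 0.0407, 0], "rotation": [0, 0, 0]},
])

```text
t: 5.8
eef_pos: [0.5387, 0.0648, 0.2637]
ee_rot: [3.141, -0.001, -2.939]
force: [-0.5, -0.8, -1.6]
width: 0.0475
gripper_force: 20.0
```

>>> carry_out([
  {"dp": [0, 0, 0.03], "rotation": [0, 0, 0]},
  {"dp": [0, 0, 0.03], "rotation": [0, 0, 0]},
  {"dp": [0, 0, 0.02], "rotation": [0, 0, 0]},
  {"dp": [0, 0, 0], "rotation": [0, 0, 0]},
  {"dp": [0, 0, 0], "rotation": [0, 0, 0]},
])

```text
t: 6.42
eef_pos: [0.5396, 0.0635, 0.1848]
ee_rot: [-3.142, 0.001, -2.939]
force: [0.6, 0.8, -1.1]
width: 0.0476
gripper_force: 20.0
```

```bash
cat > b.py <<'E'
from m import *
def wall(P,z0,z1,r,c):
    q=P.reshape(-1,3); q=q[np.isfinite(q[:,0])]
    W=q[(np.hypot(q[:,0]-c[0],q[:,1]-c[1])<r+.012)&(q[:,2]>z0)&(q[:,2]<z1)]
    s=least_squares(lambda p:np.hypot(W[:,0]-p[0],W[:,1]-p[1])-r,c,loss='soft_l1',f_scale=.002)
    return s.x,len(W),np.median(abs(s.fun))
E
python3 - <<'E'
from b import *
s=readout.get_state(); p=s['eef_pos']; go([.5405,.063,.165],-168.4); rim=p[2]-.049; print('rim',rim)
for n in('side','top'):
    i,d=vision.grab_frame(n); P=cloud(n,d); save(n+'_h.png',i)
    print(n,'skirt',wall(P,rim+.002,rim+.016,.029,p[:2]))
    print(n,'narrow',wall(P,rim+.021,rim+.055,.024,p[:2]))
    q=P.reshape(-1,3); b=q[(np.hypot(q[:,0]-.541,q[:,1]-.062)<.025)&(abs(q[:,2]-.102)<.006)]
    if len(b): print(' button',len(b),np.median(b,0),(b.min(0)+b.max(0))/2)
    if n=='side': save('sh.png',cv2.resize(i[100:300,140:380],None,fx=3.2,fy=3))
E
```

```text
t 6.425 pos [0.5396 0.0635 0.1848] rot [-1.8000e+02  4.0000e-02 -1.6839e+02] q6 -1.8466128432628142 F [ 0.6  0.8 -1.1]
rotvec [-0.    0.04  0.01] then dp [-0.0008 -0.0007  0.0198]
rim 0.1358167365626327
side skirt (array([0.53910449, 0.06256526]), 69, np.float64(0.0007250929403622292))
side narrow (array([0.53911822, 0.06252811]), 83, np.float64(0.0009062528686038969))
 button 43 [0.53677771 0.06617881 0.10254657] [0.53982444 0.06184365 0.10156369]
top skirt (array([0.53955095, 0.06353066]), 0, np.float64(nan))
top narrow (array([0.53955095, 0.06353066]), 0, np.float64(nan))
  return _methods._mean(a, axis=axis, dtype=dtype,
  ret = ret.dtype.type(ret / rcount)
```

View pics/sh.png

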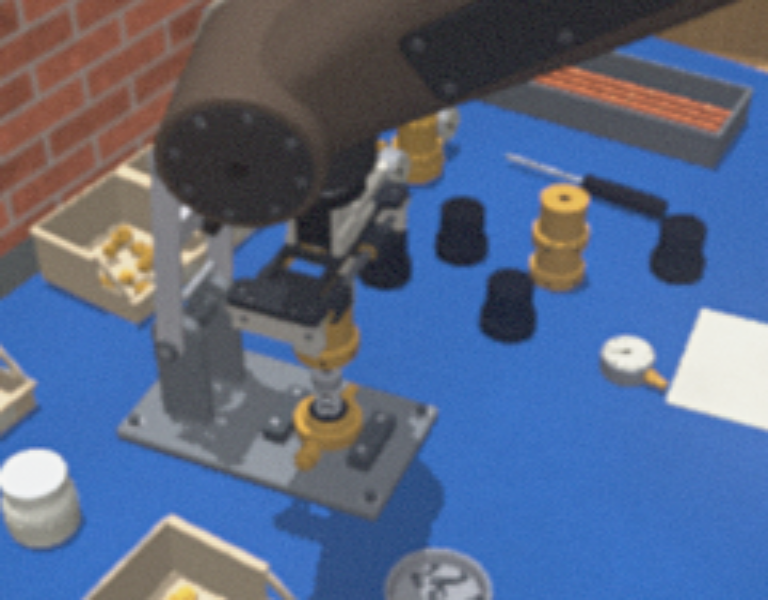

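Bonnet held at crop (325,350) right over the button (327,372). The two other bonnets still stand at (560,240). I'll refine the axis and check wrist–lever clearance.

```bash
python3 - <<'E'
from b import *
def mask_fit(n,img,P,c,z,r):
    # brass pixels of body face: outer circle via min enclosing of face points
    q=P.reshape(-1,3); hsv=cv2.cvtColor(img,cv2.COLOR_RGB2HSV).reshape(-1,3)
    g=(hsv[:,0]>10)&(hsv[:,0]<32)&(hsv[:,1]>110)&np.isfinite(q[:,0])
    W=q[g&(np.hypot(q[:,0]-c[0],q[:,1]-c[1])<.036)&(abs(q[:,2]-z)<.005)]
    # annulus .0242-.031: soft hinge on radii
    f=lambda p:(lambda h:np.maximum(h-.031,0)+np.maximum(.0242-h,0))(np.hypot(W[:,0]-p[0],W[:,1]-p[1]))
    s=least_squares(f,c); return s.x,len(W),W.mean(0)
for n in('side','top'):
    d=np.load(n+'_d.npy'); P=cloud(n,d); i=np.load(n+'_i.npy'); q=P.reshape(-1,3); q=q[np.isfinite(q[:,0])]
    print(n,'face',mask_fit(n,i,P,[.540,.062],.04,0))
    b=q[(np.hypot(q[:,0]-.540,q[:,1]-.062)<.02)&(q[:,2]>.098)&(q[:,2]<.107)]
    s=least_squares(lambda p:np.maximum(np.hypot(b[:,0]-p[0],b[:,1]-p[1])-.0135,0),[.54,.062]);print(' button',s.x,b.mean(0),len(b))
    i,d=vision.grab_frame(n); P=cloud(n,d)
    q=P.reshape(-1,3); q=q[np.isfinite(q[:,0])]
    # seat frame
    a=np.radians(11); u=q[:,:2]-[.5405,.063]; X=u@[np.cos(a),np.sin(a)]; Y=u@[-np.sin(a),np.cos(a)]
    for z in np.arange(.2,.62,.04):
        m=(X>-.05)&(X<.2)&(abs(Y)<.12)&(q[:,2]>=z)&(q[:,2]<z+.04)
        if m.any(): print('  z%.2f'%z,m.sum(),'X hist',np.histogram(X[m],np.arange(-.05,.21,.02))[0],'Y',Y[m].min().round(3),Y[m].max().round(3))
E
```

```text
side face (array([0.54122982, 0.06092014]), 119, array([0.53213693, 0.07270974, 0.04047314]))
 button [0.54064832 0.06061131] [0.53969099 0.06160466 0.10255109] 61
  z0.20 289 X hist [65 51 34 26  5  0  0  7 86 15  0  0] Y -0.087 0.092
  z0.24 1353 X hist [280 404 219 229  38   0   0  60 122   1   0   0] Y -0.095 0.099
  z0.28 312 X hist [ 10 111  60  22   0   0   0  38  71   0   0   0] Y -0.045 0.049
  z0.32 222 X hist [131  60   0   0   0   0   0   0  31   0   0   0] Y -0.048 0.052
  z0.36 175 X hist [162  13   0   0   0   0   0   0   0   0   0   0] Y -0.018 0.04
  z0.52 15 X hist [13  0  0  0  2  0  0  0  0  0  0  0] Y -0.017 0.035
  z0.56 1069 X hist [482 252 193 111  31   0   0   0   0   0   0   0] Y -0.039 0.12
  z0.60 666 X hist [108 185 184 139  50   0   0   0   0   0   0   0] Y -0.044 0.051
top face (array([0.54218509, 0.06237997]), 111, array([0.54149484, 0.06007859, 0.04056712]))
 button [0.54139267 0.06190215] [0.54103467 0.06196698 0.10340857] 51
  z0.20 17 X hist [6 0 0 0 0 0 0 3 8 0 0 0] Y -0.084 0.045
  z0.24 552 X hist [ 75 137 127 110  38   0   0  20  45   0   0   0] Y -0.095 0.045
  z0.28 11 X hist [ 0  0  0  0  0  0  0 11  0  0  0  0] Y -0.048 0.046
  z0.32 412 X hist [ 37  28   1   0   0   0   0 174 172   0   0   0] Y -0.056 0.052
  z0.36 62 X hist [18  0  0  0  0  0  0 20 24  0  0  0] Y -0.051 0.047
  z0.40 1 X hist [1 0 0 0 0 0 0 0 0 0 0 0] Y -0.019 -0.019
  z0.48 76 X hist [52 15  9  0  0  0  0  0  0  0  0  0] Y -0.05 0.013
  z0.52 82 X hist [38  5  3 33  3  0  0  0  0  0  0  0] Y -0.044 0.12
  z0.56 1582 X hist [606 425 351 148  52   0   0   0   0   0   0   0] Y -0.047 0.12
  z0.60 1715 X hist [217 437 468 418 175   0   0   0   0   0   0   0] Y -0.046 0.049
```

>>> carry_out([
  {"dp": [-0.0012, -0.002, 0], "rotation": [0, 0, 0]},
  {"dp": [0, 0, 0.02], "rotation": [0, 0, 0]},
  {"dp": [0, 0, 0.02], "rotation": [0, 0, 0]},
  {"dp": [0, 0, 0.02], "rotation": [0, 0, 0]},
  {"dp": [0, 0, 0.015], "rotation": [0, 0, 0]},
  {"dp": [0, 0, 0], "rotation": [0, 0, 0]},
  {"dp": [0, 0, 0], "rotation": [0, 0, 0]},
])

```text
t: 7.5
eef_pos: [0.5413, 0.0619, 0.1097]
ee_rot: [-3.142, 0.001, -2.939]
force: [0.1, -0.8, -0.9]
width: 0.0477
gripper_force: 20.0
```

```bash
python3 - <<'E'
from b import *
s=readout.get_state(); p=s['eef_pos']; go([.5412,.0618,.094],-168.4); rim=p[2]-.049; print('rim',rim)
for k in range(2):
    i,d=vision.grab_frame('side'); P=cloud('side',d)
    print('skirt',wall(P,rim+.002,rim+.016,.029,p[:2]),'narrow',wall(P,rim+.021,rim+.055,.024,p[:2]))
E
```

```text
t 7.5 pos [0.5413 0.0619 0.1097] rot [-1.8000e+02  5.0000e-02 -1.6839e+02] q6 -1.8421019631324995 F [ 0.1 -0.8 -0.9]
rotvec [-0.    0.05  0.01] then dp [ 0.0001 -0.0001  0.0157]
rim 0.06070236918960743
skirt (array([0.54120968, 0.06072363]), 64, np.float64(0.0008647397931914932)) narrow (array([0.54086094, 0.06137875]), 73, np.float64(0.0008492993358801687))
skirt (array([0.54055978, 0.06103405]), 54, np.float64(0.0008276700494306722)) narrow (array([0.54068821, 0.06041958]), 72, np.float64(0.001043029044570232))
```

Bonnet and seat now agree in the side view (0.541, 0.061). I'll lower it slowly.

>>> carry_out([
  {"dp": [0, 0, 0.004], "rotation": [0, 0, 0]},
  {"dp": [0, 0, 0.003], "rotation": [0, 0, 0]},
  {"dp": [0, 0, 0.002], "rotation": [0, 0, 0]},
  {"dp": [0, 0, 0.002], "rotation": [0, 0, 0]},
  {"dp": [0, 0, 0], "rotation": [0, 0, 0]},
])

```text
t: 8.22
eef_pos: [0.5406, 0.0617, 0.0979]
ee_rot: [-3.141, -0.0, -2.939]
force: [-0.3, 0.5, -2.2]
width: 0.0474
gripper_force: 20.0
```

>>> carry_out([
  {"dp": [0, 0, 0.0015], "rotation": [0, 0, 0]},
  {"dp": [0, 0, 0.0015], "rotation": [0, 0, 0]},
  {"dp": [0, 0, 0.001], "rotation": [0, 0, 0]},
  {"dp": [0, 0, 0], "rotation": [0, 0, 0]},
  {"dp": [0, 0, 0], "rotation": [0, 0, 0]},
])

```text
t: 8.85
eef_pos: [0.5407, 0.0617, 0.0941]
ee_rot: [3.142, 0.0, -2.939]
force: [-0.2, -0.1, -1.4]
width: 0.0477
gripper_force: 20.0
```

>>> carry_out([
  {"dp": [0, 0, 0.001], "rotation": [0, 0, 0]},
  {"dp": [0, 0, 0], "rotation": [0, 0, 0]},
  {"dp": [0, 0, 0], "rotation": [0, 0, 0]},
])

```text
t: 9.22
eef_pos: [0.5408, 0.0617, 0.0933]
ee_rot: [-3.142, 0.0, -2.939]
force: [-2.1, 0.6, 4.4]
width: 0.0475
gripper_force: 20.0
```

```bash
python3 - <<'E'
from b import *
F=[];Z=[]
for k in range(4):
    i,d=vision.grab_frame('side'); s=readout.get_state(); F.append(s['force']);Z.append(s['eef_pos'])
print(np.mean(F,0),np.mean(Z,0))
P=cloud('side',d); q=P.reshape(-1,3); q=q[np.isfinite(q[:,0])]
p=Z[-1]
print('narrow',wall(P,.066,.098,.024,p[:2]),'skirt',wall(P,.046,.061,.029,p[:2]))
save('sp.png',cv2.resize(i[150:290,170:320],None,fx=4,fy=4,interpolation=cv2.INTER_CUBIC))
E
```

```text
[-2.16118096 -0.03937453  4.16357461] [0.54077351 0.06173888 0.0932236 ]
narrow (array([0.54063299, 0.06103893]), 61, np.float64(0.0007752370563266324)) skirt (array([0.54061654, 0.0605519 ]), 58, np.float64(0.0008009644364689941))
```

View pics/sp.png

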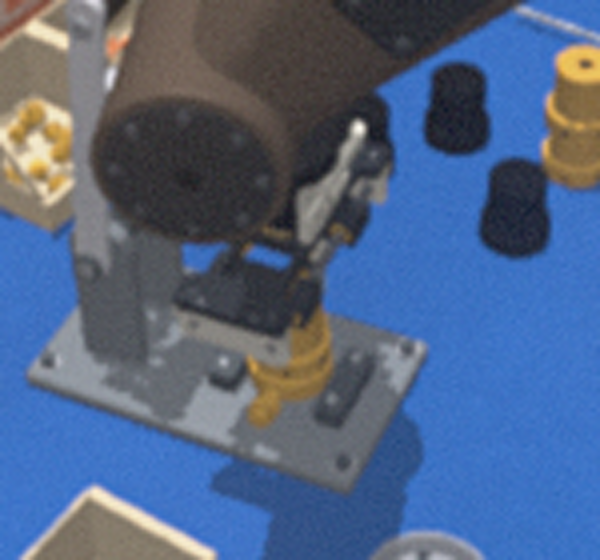

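The bonnet has met the button: about 6.5 N, rim about 5 mm over the face, and in the crop it sits over the seat at (290,350). I'll let go.

>>> carry_out([
  {"dp": [0, 0, 0], "rotation": [0, 0, 0]},
  {"dp": [0, 0, 0], "rotation": [0, 0, 0]},
  {"dp": [0, 0, 0], "rotation": [0, 0, 0]},
  {"dp": [0, 0, 0], "rotation": [0, 0, 0]},
  {"dp": [0, 0, 0], "rotation": [0, 0, 0]},
], grip=0.075)

```text
t: 10.05
eef_pos: [0.5408, 0.0618, 0.093]
ee_rot: [3.142, -0.0, -2.939]
force: [1.3, 0.7, -0.1]
width: 0.0748
gripper_force: 0.0
```

>>> carry_out([
  {"dp": [0, 0, -0.01], "rotation": [0, 0, 0]},
  {"dp": [0, 0, -0.02], "rotation": [0, 0, 0]},
  {"dp": [0, 0, -0.03], "rotation": [0, 0, 0]},
  {"dp": [0, 0, -0.03], "rotation": [0, 0, 0]},
  {"dp": [0, 0, -0.03], "rotation": [0, 0, 0]},
  {"dp": [0.04, 0, -0.03], "rotation": [0, 0, 0]},
  {"dp": [0.05, 0, -0.03], "rotation": [0, 0, 0]},
  {"dp": [0.05, 0, -0.03], "rotation": [0, 0, 0]},
])

```text
t: 11.05
eef_pos: [0.4022, 0.033, 0.3045]
ee_rot: [3.142, 0.001, -2.939]
force: [-0.2, 1.0, 1.0]
width: 0.075
gripper_force: 0.0
```

```bash
python3 - <<'E'
from b import *
go([.40,.03,.44],-78.5)
for n in('side','top'):
    i,d=vision.grab_frame(n); P=cloud(n,d); np.save(n+'2_d.npy',d)
    q=P.reshape(-1,3); q=q[np.isfinite(q[:,0])]
    T=q[(np.hypot(q[:,0]-.541,q[:,1]-.061)<.024)&(q[:,2]>.098)&(q[:,2]<.118)]
    if len(T): print(n,'top',len(T),np.median(T,0),T.mean(0), np.ptp(T,0))
    print(n,'narrow',wall(P,.07,.1,.024,[.541,.061]),'skirt',wall(P,.046,.061,.029,[.541,.061]))
    h=q[(q[:,2]>.330)&(np.hypot(q[:,0]-.65,q[:,1]-.083)<.07)&(q[:,2]<.4)]
    if len(h): print(' handle',len(h),h.mean(0),h.min(0),h.max(0))
    if n=='side': save('rel.png',cv2.resize(i[110:290,150:330],None,fx=3.3,fy=3.3,interpolation=cv2.INTER_CUBIC))
E
```

```text
t 11.05 pos [0.4022 0.033  0.3045] rot [ 1.8000e+02  3.0000e-02 -1.6842e+02] q6 -1.9460460876877934 F [-0.2  1.   1. ]
rotvec [-2.000e-02  2.000e-02 -8.992e+01] then dp [ 0.0025  0.0027 -0.1355]
side top 162 [0.54078686 0.06082219 0.10785385] [0.54008264 0.06227088 0.10770843] [0.04697777 0.04665327 0.01384002]
side narrow (array([0.5402575 , 0.06118207]), 119, np.float64(0.001078336614885527)) skirt (array([0.54068636, 0.06118064]), 65, np.float64(0.0008146060563458055))
 handle 359 [0.64468508 0.08586014 0.34860788] [0.62745519 0.02908874 0.33001085] [0.67012462 0.1351141  0.36475666]
top top 198 [0.54006039 0.06286323 0.10855106] [0.5406746  0.0622409  0.10847388] [0.04482889 0.04424322 0.01749757]
top narrow (array([0.54102333, 0.06355589]), 18, np.float64(0.0002898293807319756)) skirt (array([0.54158673, 0.06364274]), 14, np.float64(0.00040350314930961625))
 handle 391 [0.64937979 0.08218392 0.35094302] [0.6293679  0.02989763 0.33084731] [0.66794051 0.13584589 0.36658628]
```

View pics/rel.png

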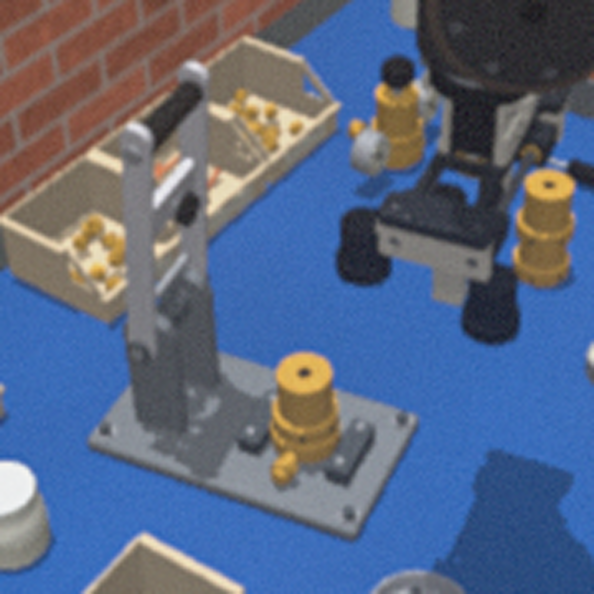

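The bonnet stands upright on its spring (crop 303,400; top at z 0.108, as expected). The handle is still up at (170,115). Next I turn the gripper and go over the handle.

>>> carry_out([
  {"dp": [0, 0, -0.0125], "rotation": [0, 0, -10]},
  {"dp": [0, 0, -0.0125], "rotation": [0, 0, -10]},
  {"dp": [0, 0, -0.0125], "rotation": [0, 0, -10]},
  {"dp": [0, 0, -0.0125], "rotation": [0, 0, -10]},
  {"dp": [0, 0, -0.0125], "rotation": [0, 0, -10]},
  {"dp": [0, 0, -0.0125], "rotation": [0, 0, -10]},
  {"dp": [0, 0, -0.0125], "rotation": [0, 0, -10]},
  {"dp": [0, 0, -0.0125], "rotation": [0, 0, -10]},
])

```text
t: 12.15
eef_pos: [0.4035, 0.0335, 0.4038]
ee_rot: [-3.141, 0.0, -1.537]
force: [-0.2, -0.0, -0.0]
width: 0.0751
gripper_force: 0.0
```

>>> carry_out([
  {"dp": [0, 0, 0], "rotation": [0, 0, -9.4]},
  {"dp": [0, 0, 0], "rotation": [0, 0, 0]},
  {"dp": [0, 0, 0], "rotation": [0, 0, 0]},
])

```text
t: 12.52
eef_pos: [0.4035, 0.0335, 0.4031]
ee_rot: [3.141, 0.0, -1.382]
force: [0.7, -0.3, 0.4]
width: 0.0749
gripper_force: 0.0
```

```bash
python3 - <<'E'
from b import *
go([.6504,.083,.41],-79)
# handle bar: fit from saved clouds, dark pixels
for n in('side','top'):
    P=cloud(n,np.load(n+'_d.npy')); i=np.load(n+'_i.npy'); v=i.max(-1)
    m=(P[...,2]>.33)&(np.hypot(P[...,0]-.65,P[...,1]-.083)<.06)&(v<75)
    q=P[m]; (c,sz,a)=cv2.minAreaRect((q[:,:2]*1000).astype(np.float32)); xy=q[:,:2]-q[:,:2].mean(0)
    w,V=np.linalg.eigh(xy.T@xy); print(n,len(q),q.mean(0),q[:,2].max(),c,sz,a,np.degrees(np.arctan2(V[1,1],V[0,1])))
E
```

```text
t 12.525 pos [0.4035 0.0335 0.4031] rot [179.99   0.   -79.21] q6 -0.38792897199595 F [ 0.7 -0.3  0.4]
rotvec [ 0.01  0.   -0.21] then dp [-0.0015 -0.2518 -0.0069]
side 141 [0.64432606 0.07756778 0.34739837] 0.35369106478709045 (645.4595336914062, 78.89608764648438) (14.901268005371094, 71.39037322998047) 9.056482315063477 101.57124223522328
top 240 [0.64872199 0.08104838 0.35005637] 0.35660632464340036 (649.4117431640625, 80.94731140136719) (18.802461624145508, 76.62183380126953) 10.334988594055176 100.3871958274999
```

>>> carry_out([
  {"dp": [-0.0015, -0.035, -0.007], "rotation": [0, 0, 0]},
  {"dp": [0, -0.036, 0], "rotation": [0, 0, 0]},
  {"dp": [0, -0.036, 0], "rotation": [0, 0, 0]},
  {"dp": [0, -0.036, 0], "rotation": [0, 0, 0]},
  {"dp": [0, -0.036, 0], "rotation": [0, 0, 0]},
  {"dp": [0, -0.036, 0], "rotation": [0, 0, 0]},
  {"dp": [0, -0.036, 0], "rotation": [0, 0, 0]},
  {"dp": [0, 0, 0], "rotation": [0, 0, 0]},
])

```text
t: 13.52
eef_pos: [0.6514, 0.0834, 0.4072]
ee_rot: [3.138, -0.001, -1.382]
force: [0.3, -0.3, 0.0]
width: 0.0752
gripper_force: 0.0
```

>>> carry_out([
  {"dp": [0, 0, 0.02], "rotation": [0, 0, 0]},
  {"dp": [0, 0, 0.02], "rotation": [0, 0, 0]},
  {"dp": [0, 0, 0.015], "rotation": [0, 0, 0]},
  {"dp": [0, 0, 0.01], "rotation": [0, 0, 0]},
  {"dp": [0, 0, 0], "rotation": [0, 0, 0]},
  {"dp": [0, 0, 0], "rotation": [0, 0, 0]},
])

```text
t: 14.28
eef_pos: [0.65, 0.083, 0.3459]
ee_rot: [-3.14, -0.0, -1.379]
force: [-0.3, -0.1, 0.2]
width: 0.075
gripper_force: 0.0
```

>>> carry_out([
  {"dp": [0, 0, 0], "rotation": [0, 0, 0]},
  {"dp": [0, 0, 0], "rotation": [0, 0, 0]},
  {"dp": [0, 0, 0], "rotation": [0, 0, 0]},
  {"dp": [0, 0, 0], "rotation": [0, 0, 0]},
  {"dp": [0, 0, 0], "rotation": [0, 0, 0]},
  {"dp": [0, 0, 0], "rotation": [0, 0, 0]},
  {"dp": [0, 0, 0], "rotation": [0, 0, 0]},
], grip=0.01, force=40)

```text
t: 15.15
eef_pos: [0.6503, 0.0831, 0.3451]
ee_rot: [-3.14, 0.0, -1.379]
force: [4.3, 0.3, -1.0]
width: 0.0209
gripper_force: 40.0
```

```bash
python3 - <<'E'
from b import *
go([.6504,.083,.345],-79)
i,d=vision.grab_frame('side')
save('hg.png',cv2.resize(i[60:260,130:330],None,fx=3,fy=3,interpolation=cv2.INTER_CUBIC))
E
```

```text
t 15.15 pos [0.6503 0.0831 0.3451] rot [-179.93    0.    -79.01] q6 -0.23226751101403778 F [ 4.3  0.3 -1. ]
rotvec [-0.07  0.   -0.01] then dp [ 0.0001 -0.0001  0.0001]
```

View pics/hg.png

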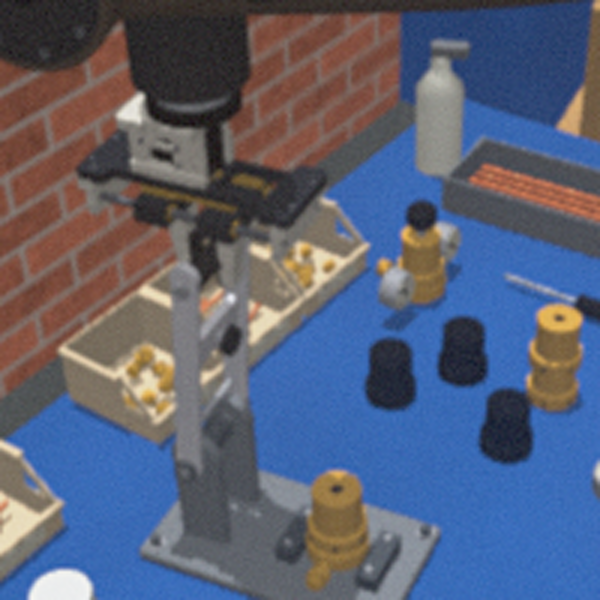

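The bar is pinched (width 21 mm) between the side bars at crop (210,255), and the bonnet is still standing at (337,515). Next I compute the arc.

```bash
python3 - <<'E'
import numpy as np
th=np.radians(5)+np.linspace(0,1.40,25); f=.215*np.sin(th); z=.215*np.cos(th)
for a,b in zip(np.diff(f),-np.diff(z)): print('%.4f %.4f'%(a,b))
th=np.radians(5)+np.array([1.40,1.42,1.445,1.46,1.47,1.48,1.49]); print(np.diff(.215*np.sin(th)).round(4),np.diff(-.215*np.cos(th)).round(4))
E
```

```text
0.0125 0.0015
0.0123 0.0022
0.0122 0.0029
0.0120 0.0036
0.0118 0.0043
0.0115 0.0050
0.0112 0.0056
0.0109 0.0063
0.0105 0.0069
0.0100 0.0075
0.0096 0.0081
0.0091 0.0086
0.0086 0.0091
0.0080 0.0096
0.0075 0.0101
0.0069 0.0105
0.0062 0.0109
0.0056 0.0112
0.0049 0.0115
0.0043 0.0118
0.0036 0.0120
0.0029 0.0122
0.0021 0.0124
0.0014 0.0125
[ 0.0003  0.0003  0.0001  0.      0.     -0.    ] [0.0043 0.0054 0.0032 0.0021 0.0021 0.0021]
```

>>> carry_out([
  {"dp": [0, 0.0125, 0.0015], "rotation": [0, 0, 0]},
  {"dp": [0, 0.0123, 0.0022], "rotation": [0, 0, 0]},
  {"dp": [0, 0.0122, 0.0029], "rotation": [0, 0, 0]},
  {"dp": [0, 0.012, 0.0036], "rotation": [0, 0, 0]},
  {"dp": [0, 0.0118, 0.0043], "rotation": [0, 0, 0]},
  {"dp": [0, 0.0115, 0.005], "rotation": [0, 0, 0]},
  {"dp": [0, 0.0112, 0.0056], "rotation": [0, 0, 0]},
  {"dp": [0, 0.0109, 0.0063], "rotation": [0, 0, 0]},
])

```text
t: 16.2
eef_pos: [0.5593, 0.0663, 0.3159]
ee_rot: [-3.133, 0.002, -1.378]
force: [2.7, 5.1, 6.9]
width: 0.0205
gripper_force: 40.0
```

>>> carry_out([
  {"dp": [0, 0.0105, 0.0069], "rotation": [0, 0, 0]},
  {"dp": [0, 0.01, 0.0075], "rotation": [0, 0, 0]},
  {"dp": [0, 0.0096, 0.0081], "rotation": [0, 0, 0]},
  {"dp": [0, 0.0091, 0.0086], "rotation": [0, 0, 0]},
  {"dp": [0, 0, 0], "rotation": [0, 0, 0]},
])

```text
t: 16.82
eef_pos: [0.5202, 0.0591, 0.2839]
ee_rot: [-3.135, 0.002, -1.378]
force: [4.8, 6.2, 1.3]
width: 0.0211
gripper_force: 40.0
```

```bash
python3 - <<'E'
from b import *
go([.45,.045,.131],-79); s=readout.get_state(); print(s['moment'])
p=s['eef_pos']; H=np.array([.6688,.0866]); v=p[:2]-H; a=np.radians(11)
X=v@[np.cos(a),np.sin(a)]; Y=v@[-np.sin(a),np.cos(a)]; Z=p[2]-.006-.125; print('X,Y,Z,r,theta',X,Y,Z,np.hypot(X,Z),np.degrees(np.arctan2(-X,Z)))
E
```

```text
t 16.825 pos [0.5202 0.0591 0.2839] rot [-1.7963e+02  1.3000e-01 -7.8950e+01] q6 -0.2949649764646505 F [4.8 6.2 1.3]
rotvec [-0.37  0.13  0.05] then dp [0.0004 0.0716 0.1529]
[ 2.30688651 -2.07667119 -0.05973215]
X,Y,Z,r,theta -0.1510928393681523 0.0013457227345092422 0.15293269504453422 0.2149824535210136 44.65327031317237
```

>>> carry_out([
  {"dp": [-0.0005, 0.0086, 0.0091], "rotation": [0, 0, 0]},
  {"dp": [-0.0005, 0.008, 0.0096], "rotation": [0, 0, 0]},
  {"dp": [-0.0003, 0.0075, 0.0101], "rotation": [0, 0, 0]},
  {"dp": [-0.0002, 0.0069, 0.0105], "rotation": [0, 0, 0]},
  {"dp": [0, 0.0062, 0.0109], "rotation": [0, 0, 0]},
  {"dp": [0, 0.0056, 0.0112], "rotation": [0, 0, 0]},
  {"dp": [0, 0, 0], "rotation": [0, 0, 0]},
])

```text
t: 17.7
eef_pos: [0.4788, 0.0518, 0.2229]
ee_rot: [-3.134, 0.001, -1.378]
force: [6.0, 2.7, 3.4]
width: 0.021
gripper_force: 40.0
```

>>> carry_out([
  {"dp": [0, 0.0049, 0.0115], "rotation": [0, 0, 0]},
  {"dp": [0, 0.0043, 0.0118], "rotation": [0, 0, 0]},
  {"dp": [0, 0.0036, 0.012], "rotation": [0, 0, 0]},
  {"dp": [0, 0.0029, 0.0122], "rotation": [0, 0, 0]},
  {"dp": [0, 0, 0], "rotation": [0, 0, 0]},
  {"dp": [0, 0, 0], "rotation": [0, 0, 0]},
])

```text
t: 18.45
eef_pos: [0.4632, 0.0489, 0.1755]
ee_rot: [-3.136, 0.001, -1.378]
force: [3.0, 2.5, 5.4]
width: 0.0209
gripper_force: 40.0
```

```bash
cat > th.py <<'E'
from b import *
go([.4577,.0456,.131]); s=readout.get_state(); print('mom',s['moment'])
p=s['eef_pos']; H=np.array([.6688,.0866]); v=p[:2]-H; a=np.radians(11)
X=v@[np.cos(a),np.sin(a)]; Y=v@[-np.sin(a),np.cos(a)]; Z=p[2]-.006-.125; print('X,Y,Z,r,theta',X,Y,Z,np.hypot(X,Z),np.arctan2(-X,Z)-np.radians(5))
E
python3 th.py; python3 - <<'E'
from b import *
i,d=vision.grab_frame('side'); P=cloud('side',d)
print(wall(P,.07,.1,.024,[.541,.061]),wall(P,.046,.061,.029,[.541,.061]))
save('arc.png',cv2.resize(i[110:290,150:330],None,fx=3.3,fy=3.3,interpolation=cv2.INTER_CUBIC))
E
```

```text
t 18.45 pos [0.4632 0.0489 0.1755] rot [-1.7967e+02  6.0000e-02 -7.8940e+01] q6 -0.3382008792463858 F [3.  2.5 5.4]
rotvec [0. 0. 0.] then dp [0.0023 0.0063 0.0445]
mom [ 1.01327537 -1.3787494  -0.12173287]
X,Y,Z,r,theta -0.20903665134912539 0.002266533321287567 0.044504123345357444 0.2137216381230375 1.2737607764267092
(array([0.54003081, 0.06101349]), 125, np.float64(0.0008615732079094822)) (array([0.54048406, 0.06091797]), 66, np.float64(0.0011242039981519698))
```

View pics/arc.png

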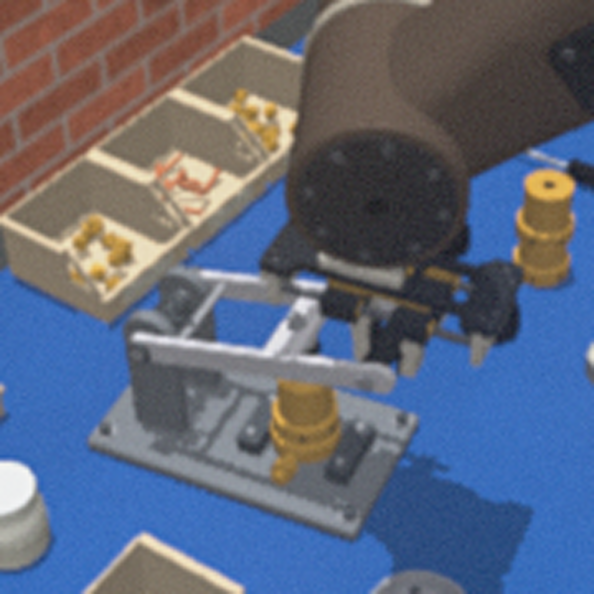

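The lever is near the pad contact and the bonnet is upright under it (crop 305,420). I'll go on slowly.

>>> carry_out([
  {"dp": [-0.0003, 0.0021, 0.0124], "rotation": [0, 0, 0]},
  {"dp": [-0.0003, 0.0014, 0.0125], "rotation": [0, 0, 0]},
  {"dp": [0, 0.0003, 0.0043], "rotation": [0, 0, 0]},
  {"dp": [0, 0.0002, 0.003], "rotation": [0, 0, 0]},
  {"dp": [0, 0.0001, 0.0024], "rotation": [0, 0, 0]},
  {"dp": [0, 0, 0], "rotation": [0, 0, 0]},
  {"dp": [0, 0, 0], "rotation": [0, 0, 0]},
])

```text
t: 19.38
eef_pos: [0.4582, 0.0481, 0.1406]
ee_rot: [-3.138, 0.0, -1.378]
force: [0.6, 0.5, 7.8]
width: 0.0207
gripper_force: 40.0
```

>>> carry_out([
  {"dp": [0, 0.0001, 0.002], "rotation": [0, 0, 0]},
  {"dp": [0, 0, 0.002], "rotation": [0, 0, 0]},
  {"dp": [0, 0, 0], "rotation": [0, 0, 0]},
  {"dp": [0, 0, 0], "rotation": [0, 0, 0]},
])

```text
t: 19.88
eef_pos: [0.458, 0.048, 0.1366]
ee_rot: [-3.138, 0.0, -1.378]
force: [0.7, -1.1, 7.0]
width: 0.0212
gripper_force: 40.0
```

```bash
python3 th.py
```

```text
t 19.875 pos [0.458  0.048  0.1366] rot [-1.7981e+02  2.0000e-02 -7.8950e+01] q6 -0.3427862660529159 F [ 0.7 -1.1  7. ]
rotvec [0. 0. 0.] then dp [0.0023 0.0007 0.0056]
mom [ 0.14193479 -0.37429832  0.02620186]
X,Y,Z,r,theta -0.21431713102827651 0.002365218034552183 0.005581252724966429 0.2143897922807226 1.4574937209343741
```

>>> carry_out([
  {"dp": [0, 0, 0.001], "rotation": [0, 0, 0]},
  {"dp": [0, 0, 0.001], "rotation": [0, 0, 0]},
  {"dp": [0, 0, 0.001], "rotation": [0, 0, 0]},
  {"dp": [0, 0, 0], "rotation": [0, 0, 0]},
  {"dp": [0, 0, 0], "rotation": [0, 0, 0]},
])

```text
t: 20.5
eef_pos: [0.4578, 0.048, 0.1336]
ee_rot: [-3.138, 0.0, -1.378]
force: [-1.6, 1.1, 8.8]
width: 0.0212
gripper_force: 40.0
```

>>> carry_out([
  {"dp": [0, 0, 0.001], "rotation": [0, 0, 0]},
  {"dp": [0, 0, 0.001], "rotation": [0, 0, 0]},
  {"dp": [0, 0, 0], "rotation": [0, 0, 0]},
  {"dp": [0, 0, 0], "rotation": [0, 0, 0]},
])

```text
t: 21.0
eef_pos: [0.4578, 0.048, 0.1317]
ee_rot: [-3.138, 0.0, -1.378]
force: [-1.9, 0.2, 10.9]
width: 0.0209
gripper_force: 40.0
```

>>> carry_out([
  {"dp": [0, 0, 0.001], "rotation": [0, 0, 0]},
  {"dp": [0, 0, 0], "rotation": [0, 0, 0]},
  {"dp": [0, 0, 0], "rotation": [0, 0, 0]},
])

```text
t: 21.38
eef_pos: [0.4577, 0.048, 0.1307]
ee_rot: [-3.139, 0.0, -1.378]
force: [-0.6, 1.1, 10.4]
width: 0.0209
gripper_force: 40.0
```

```bash
python3 th.py
```

```text
t 21.375 pos [0.4577 0.048  0.1307] rot [-1.7983e+02  2.0000e-02 -7.8950e+01] q6 -0.34280305669620037 F [-0.6  1.1 10.4]
rotvec [0. 0. 0.] then dp [ 0.0023  0.0005 -0.0003]
mom [ 0.24738695  0.29716442 -0.02975432]
X,Y,Z,r,theta -0.2145508964877024 0.0023475652469201816 -0.00029321184500463726 0.2145510968437655 1.484896494059063
```

>>> carry_out([
  {"dp": [0, 0, 0.0007], "rotation": [0, 0, 0]},
  {"dp": [0, 0, 0], "rotation": [0, 0, 0]},
  {"dp": [0, 0, 0], "rotation": [0, 0, 0]},
])

```text
t: 21.75
eef_pos: [0.4577, 0.048, 0.13]
ee_rot: [-3.139, 0.0, -1.378]
force: [-1.5, 0.2, 11.1]
width: 0.0207
gripper_force: 40.0
```

>>> carry_out([
  {"dp": [0, 0, 0.0007], "rotation": [0, 0, 0]},
  {"dp": [0, 0, 0], "rotation": [0, 0, 0]},
  {"dp": [0, 0, 0], "rotation": [0, 0, 0]},
])

```text
t: 22.12
eef_pos: [0.4577, 0.048, 0.1293]
ee_rot: [-3.139, 0.0, -1.378]
force: [-2.7, 0.2, 12.0]
width: 0.0214
gripper_force: 40.0
```

```bash
python3 th.py; python3 - <<'E'
from b import *
F=[]
for k in range(3):
    i,d=vision.grab_frame('side'); F.append(readout.get_state()['force'])
print(np.mean(F,0)); P=cloud('side',d)
print(wall(P,.065,.095,.024,[.541,.061]),wall(P,.042,.056,.029,[.541,.061]))
# shoulder / rim height comparison vs standing image: brass points shoulder ring
for nm,D in(('before',np.load('side2_d.npy')),('now',d)):
    P=cloud('side',D); q=P.reshape(-1,3); q=q[np.isfinite(q[:,0])]
    h=np.hypot(q[:,0]-.5405,q[:,1]-.061)
    T=q[(h<.021)&(q[:,2]>.09)&(q[:,2]<.112)]; S=q[(h>.0255)&(h<.0285)&(q[:,2]>.052)&(q[:,2]<.07)]
    print(nm,'top z',np.median(T[:,2]),len(T),'shoulder z',np.median(S[:,2]) ,len(S))
E
```

```text
t 22.125 pos [0.4577 0.048  0.1293] rot [-1.7983e+02  2.0000e-02 -7.8960e+01] q6 -0.3428160993756261 F [-2.7  0.2 12. ]
rotvec [0. 0. 0.] then dp [ 0.0023  0.0005 -0.0017]
mom [0.212102   0.42748605 0.01291669]
X,Y,Z,r,theta -0.21458332690195325 0.002351033991076376 -0.0016999382979179523 0.21459006028827912 1.491451741266394
[-2.09481005  0.20976499 10.83059263]
(array([0.53976551, 0.06104697]), 75, np.float64(0.0011405783148857734)) (array([0.53944657, 0.06091208]), 61, np.float64(0.0008717770585117655))
before top z 0.1081498386351546 121 shoulder z 0.06376304857920523 55
now top z 0.10777100293326591 23 shoulder z 0.06154260235649611 36
```

No hard stop felt yet, so I'll push on in small steps.

>>> carry_out([
  {"dp": [0, 0, 0.0008], "rotation": [0, 0, 0]},
  {"dp": [0, 0, 0], "rotation": [0, 0, 0]},
  {"dp": [0, 0, 0], "rotation": [0, 0, 0]},
])

```text
t: 22.65
eef_pos: [0.4577, 0.0479, 0.1286]
ee_rot: [-3.139, 0.0, -1.378]
force: [-2.3, 0.7, 11.7]
width: 0.0208
gripper_force: 40.0
```

>>> carry_out([
  {"dp": [0, 0, 0.0008], "rotation": [0, 0, 0]},
  {"dp": [0, 0, 0], "rotation": [0, 0, 0]},
  {"dp": [0, 0, 0], "rotation": [0, 0, 0]},
])

```text
t: 23.02
eef_pos: [0.4577, 0.048, 0.1278]
ee_rot: [-3.139, 0.0, -1.378]
force: [-2.5, 0.8, 12.7]
width: 0.0211
gripper_force: 40.0
```

>>> carry_out([
  {"dp": [0, 0, 0.0008], "rotation": [0, 0, 0]},
  {"dp": [0, 0, 0], "rotation": [0, 0, 0]},
  {"dp": [0, 0, 0], "rotation": [0, 0, 0]},
])

```text
t: 23.4
eef_pos: [0.4577, 0.0479, 0.127]
ee_rot: [-3.139, 0.0, -1.378]
force: [-2.7, 1.1, 12.5]
width: 0.0209
gripper_force: 40.0
```

```bash
ls pics; python3 th.py; python3 - <<'E'
from b import *
i,d=vision.grab_frame('side'); save('now_full.png',i); np.save('now_d.npy',d)
f,cx,cy,o,M=cal('side')
def px(p): c=M.T@(np.array(p)-o); return f*c[0]/c[2]+cx, f*c[1]/c[2]+cy
print('rim front 45mm/40mm',px([.53,.09,.045]),px([.53,.09,.040]),'top',px([.5405,.061,.107]),px([.5405,.061,.102]))
# before picture from rel crop (3.3x of [110:290,150:330])
b=cv2.resize(cv2.imread('pics/rel.png'),(180,180),interpolation=cv2.INTER_AREA)
n=i[110:290,150:330,::-1]
for nm,im in(('b',b),('n',n)): print(nm,im.shape)
cmp=np.hstack([cv2.resize(im[95:155,65:125],None,fx=6,fy=6,interpolation=cv2.INTER_CUBIC) for im in(b,n)])
cv2.imwrite('pics/cmp.png',cmp)
# track skirt patch, static base patch
g=lambda im:cv2.cvtColor(im,cv2.COLOR_BGR2GRAY).astype(np.float32)
for nm,(r0,r1,c0,c1) in {'skirt':(118,134,80,105),'bolt/base':(130,160,35,60),'clamp':(125,147,98,115)}.items():
    B=cv2.resize(g(b),None,fx=5,fy=5,interpolation=cv2.INTER_CUBIC);N=cv2.resize(g(n),None,fx=5,fy=5,interpolation=cv2.INTER_CUBIC)
    t=B[r0*5:r1*5,c0*5:c1*5]; s=N[(r0-5)*5:(r1+5)*5,(c0-5)*5:(c1+5)*5]
    R_=cv2.matchTemplate(s,t,cv2.TM_CCOEFF_NORMED); _,mx,_,l=cv2.minMaxLoc(R_); print(nm,mx,'shift px',l[0]/5-5,l[1]/5-5)
E
```

```text
arc.png
crop.png
hg.png
over.png
rel.png
sh.png
side0.png
side_h.png
sp.png
top0.png
top_h.png
t 23.4 pos [0.4577 0.0479 0.127 ] rot [-1.7984e+02  1.0000e-02 -7.8950e+01] q6 -0.3427973729379963 F [-2.7  1.1 12.5]
rotvec [0. 0. 0.] then dp [ 0.0023  0.0004 -0.004 ]
mom [ 0.2610966   0.60756268 -0.05033276]
X,Y,Z,r,theta -0.2146441395172772 0.002348785556296175 -0.004044639102180364 0.2146822436406403 1.5023710983186354
rim front 45mm/40mm (np.float64(239.3885516575377), np.float64(245.09924407406595)) (np.float64(239.43945083153238), np.float64(246.26800141047684)) top (np.float64(241.7700825977823), np.float64(222.37972421971554)) (np.float64(241.81555608988833), np.float64(223.62411634554545))
b (180, 180, 3)
n (180, 180, 3)
skirt 0.4778738021850586 shift px 0.0 0.5999999999999996
bolt/base 0.8926956057548523 shift px -0.20000000000000018 -0.20000000000000018
clamp 0.7950742840766907 shift px -0.20000000000000018 0.20000000000000018
```

View pics/cmp.png

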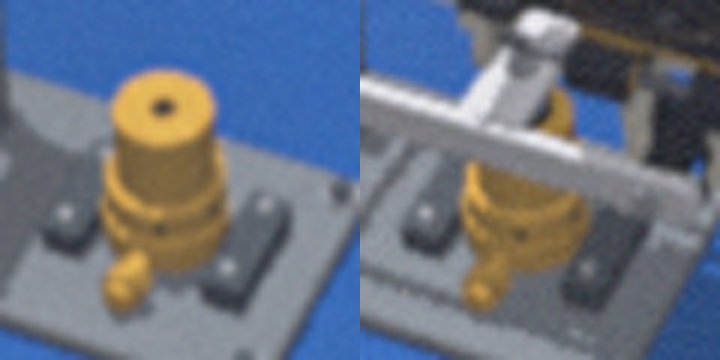

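The left half shows the bonnet standing before the press. The right half shows it now, under the lever bar (skirt 525,200). The height change is too small to read by eye, so I'll measure the lever's slope and the pad and bonnet heights in depth.

```bash
cat > lev.py <<'E'
from b import *
D=[];I=[]
for k in range(8):
    i,d=vision.grab_frame('side'); D.append(np.where(d>0,d,np.nan)); I.append(i)
d=np.nan_to_num(np.nanmedian(D,0)); P=cloud('side',d); np.save('n8_d.npy',d); np.save('n8_i.npy',np.mean(I,0))
a=np.radians(11); S=np.array([.5407,.061])
u=P[...,:2]-S; X=u@[np.cos(a),np.sin(a)]; Y=u@[-np.sin(a),np.cos(a)]; Z=P[...,2]
# near side bar: outer face Y~.045, z .10-.15
m=(Y>.036)&(Y<.056)&(Z>.095)&(Z<.155)&(X>-.10)&(X<.12)
for lo in np.arange(-.10,.12,.02):
    k=m&(X>=lo)&(X<lo+.02)
    if k.sum()>4: z=Z[k]; print('X%.2f n%d Y%.3f zmin %.4f med %.4f zmax %.4f'%(lo+.01,k.sum(),np.median(Y[k]),np.percentile(z,5),np.median(z),np.percentile(z,95)))
p=readout.get_state(); print(p['t'],p['eef_pos'],p['force'])
E
python3 lev.py
```

```text
X-0.09 n70 Y0.049 zmin 0.1208 med 0.1357 zmax 0.1419
X-0.07 n52 Y0.048 zmin 0.1199 med 0.1353 zmax 0.1418
X-0.05 n57 Y0.048 zmin 0.1193 med 0.1330 zmax 0.1418
X-0.03 n56 Y0.048 zmin 0.1197 med 0.1327 zmax 0.1412
X-0.01 n50 Y0.048 zmin 0.1189 med 0.1335 zmax 0.1410
X0.01 n54 Y0.048 zmin 0.1181 med 0.1319 zmax 0.1408
X0.03 n51 Y0.047 zmin 0.1179 med 0.1330 zmax 0.1408
X0.05 n51 Y0.047 zmin 0.1178 med 0.1310 zmax 0.1398
X0.07 n51 Y0.047 zmin 0.1166 med 0.1333 zmax 0.1397
X0.09 n50 Y0.047 zmin 0.1178 med 0.1303 zmax 0.1394
X0.11 n49 Y0.047 zmin 0.1176 med 0.1309 zmax 0.1394
23.85 [0.45769169 0.04796065 0.12700402] [-2.71008676  1.30017039 12.40375975]
```

```bash
cat > lev2.py <<'E'
from b import *
a=np.radians(11); S=np.array([.5407,.061])
def frame(P): 
    u=P[...,:2]-S; return u@[np.cos(a),np.sin(a)],u@[-np.sin(a),np.cos(a)],P[...,2]
def slope(n,d):
    P=cloud(n,d); X,Y,Z=frame(P)
    m=(Y>.042)&(Y<.054)&(Z>.095)&(Z<.155)&(X>-.08)&(X<.115)
    x=[];hi=[];lo=[];me=[]
    for l in np.arange(-.08,.115,.01):
        k=m&(X>=l)&(X<l+.01)
        if k.sum()>8: x.append(X[k].mean());hi.append(np.sort(Z[k])[-6:].mean());lo.append(np.sort(Z[k])[:4].mean());me.append(Z[k].mean())
    for q in (hi,lo,me): print(n,'lever slope,z@0',np.polyfit(x,q,1))
    k=(abs(Z)<.008)&(X>-.25)&(X<.2)&(Y>-.2)&(Y<.2)
    A=np.c_[X[k],Y[k],np.ones(k.sum())]; r=least_squares(lambda c:A@c-Z[k],[0,0,0],loss='soft_l1',f_scale=.002).x; print(' bench tilt x,y,z0',r,k.sum())
if __name__=='__main__':
    slope('side',np.load('n8_d.npy'))
    D=[]
    for k in range(8): D.append(vision.grab_frame('top')[1])
    d=np.median(D,0); np.save('t8_d.npy',d); slope('top',d)
E
python3 lev2.py
```

```text
side lever slope,z@0 [-0.02157757  0.14033341]
side lever slope,z@0 [-0.00528328  0.11947143]
side lever slope,z@0 [-0.01756169  0.13154902]
 bench tilt x,y,z0 [0.00024073 0.00087232 0.00133704] 9264
top lever slope,z@0 [-0.01930211  0.14212951]
top lever slope,z@0 [-0.00394273  0.13886927]
top lever slope,z@0 [-0.01233409  0.14075738]
 bench tilt x,y,z0 [-5.98805735e-05  4.21551841e-05  1.81889145e-03] 10711
```

Both cameras show the lever about 0.013 rad short of level, with no bench tilt, so the bar is creeping in the pads. I'll grip harder and push further.

>>> carry_out([
  {"dp": [0, 0, 0], "rotation": [0, 0, 0]},
  {"dp": [0, 0, 0.001], "rotation": [0, 0, 0]},
  {"dp": [0, 0, 0.001], "rotation": [0, 0, 0]},
  {"dp": [0, 0, 0], "rotation": [0, 0, 0]},
  {"dp": [0, 0, 0], "rotation": [0, 0, 0]},
], force=60)

```text
t: 24.88
eef_pos: [0.4577, 0.0479, 0.1251]
ee_rot: [-3.139, 0.0, -1.378]
force: [-4.1, 0.7, 14.4]
width: 0.0207
gripper_force: 60.0
```

>>> carry_out([
  {"dp": [0, 0, 0.001], "rotation": [0, 0, 0]},
  {"dp": [0, 0, 0.001], "rotation": [0, 0, 0]},
  {"dp": [0, 0, 0], "rotation": [0, 0, 0]},
  {"dp": [0, 0, 0], "rotation": [0, 0, 0]},
])

```text
t: 25.38
eef_pos: [0.4577, 0.0479, 0.1239]
ee_rot: [-3.138, 0.0, -1.378]
force: [-8.7, 0.8, 24.5]
width: 0.0206
gripper_force: 60.0
```

```bash
python3 lev.py|tail -1; python3 lev2.py
```

```text
25.775 [0.45767468 0.04794659 0.12391028] [-7.7173034   0.80139004 24.39809692]
side lever slope,z@0 [-0.00630896  0.1385834 ]
side lever slope,z@0 [-0.00033551  0.11785807]
side lever slope,z@0 [-0.00603103  0.12978027]
 bench tilt x,y,z0 [0.0002912  0.00074192 0.00135956] 9237
top lever slope,z@0 [-0.0116686   0.14049046]
top lever slope,z@0 [-0.01100287  0.13843831]
top lever slope,z@0 [-0.01153577  0.13967685]
 bench tilt x,y,z0 [-0.00021584  0.0002676   0.00184399] 10721
```

Now a hard stop: force jumped to 24 N with the pose lagging, and the slope is close to level. A last check on the bonnet and pile before handing in.

```bash
python3 - <<'E'
from b import *
for nm,D in(('before',np.load('side2_d.npy')),('now',np.load('n8_d.npy'))):
    P=cloud('side',D); q=P.reshape(-1,3); q=q[np.isfinite(q[:,0])]
    h=np.hypot(q[:,0]-.5405,q[:,1]-.061)
    S=q[(h>.0245)&(h<.029)&(q[:,2]>.05)&(q[:,2]<.07)]; g=np.degrees(np.arctan2(S[:,1]-.061,S[:,0]-.5405))
    k=np.sort(S[:,2])[::-1]; print(nm,'shoulder z',np.percentile(k,[60,75,90]),len(S),'skirt',wall(P,.042,.055,.029,[.5405,.061])[0])
    T=q[(np.hypot(q[:,0]-.49,q[:,1]+.28)<.02)&(q[:,2]>.10)&(q[:,2]<.125)]; print(' pile top',T.mean(0),len(T))
s=readout.get_state(); print(s['t'],s['eef_pos'],s['force'],s['width'])
E
```

```text
before shoulder z [0.06415144 0.06484957 0.06670771] 73 skirt [0.54077665 0.06121107]
 pile top [ 0.49021959 -0.27995874  0.11108565] 75
now shoulder z [0.05947219 0.06017427 0.06548233] 59 skirt [0.54023359 0.06129809]
 pile top [nan nan nan] 0
26.175 [0.45768277 0.04795835 0.12389766] [-8.83814358  1.04096689 23.75699813] 0.02093113805321607<stdin>:7: RuntimeWarning: Mean of empty slice.
  ret = um.true_divide(
```

The shoulder dropped 4.7 mm, so the bonnet is home. The pile is hidden behind the arm in the side view, so I'll check it in the top depth and then hand in.

```bash
python3 - <<'E'
from b import *
P=cloud('top',np.load('t8_d.npy')); q=P.reshape(-1,3); q=q[np.isfinite(q[:,0])]
T=q[(np.hypot(q[:,0]-.491,q[:,1]+.279)<.026)&(q[:,2]>.09)]; print(np.median(T,0),len(T))
if len(T)>30 and abs(np.median(T[:,2])-.111)<.006: print(arm.job_done())
E
```

```text
[ 0.49075203 -0.27653384  0.11133718] 227
the job is handed in; nothing more can be done
None
```

The bonnet is pressed home on the regulator, the arm is still holding the handle down at about 24 N, the other two bonnets are still standing in the pile, and the job is handed in at about 26 s; I did not re-measure the bystanders.

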